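# Refit and lock the filter-bay cover of a sampling pump

## Robot

A 7-joint arm with a two-finger parallel gripper is mounted at the origin on a cart in front of the work surface, level with it; the furniture and walls round the work are solid. World frame = base frame: x ahead of the robot, y to its left, z up, the work surface at z = 0. Lengths are in m, angles in rad, forces in N, time in s.
With the tool pointing down it reaches from about 0.4 to 0.875 m from the base axis. Payload 19.3 kg.
Tool frame: the origin (TCP) lies midway between the tips of the shut fingers; the grasp point (between the pads) lies 19 mm behind it; z points along the fingers, y is the direction in which the jaws open and shut (so a half turn about z gives the same grasp; the last joint's range is limited). The gripper opens to 85 mm and grips with 20 to 120 N. Pads are 22 mm wide; open, the fingers measure 114 mm over their backs; the gripper's body (76 mm by 85 mm) begins 54 mm behind the grasp point. The pads swing forward as they close: fully open they stand 13 mm farther back than shut.
Start: joints at [1.126, 0.521, -0.036, 1.599, 0.021, 1.021, -0.113], TCP at [0.229, -0.582, 0.231] pointing down, gripper open.
Joint ranges: [-2.91, 2.91], [-0.3, 2.13], [-1.5, 1.42], [0.17, 2.43], [-1.26, 4.41], [0.16, 1.93], [-2.52, 2.52]. Speed limits (rad/s): [1.89, 1.89, 2.39, 2.39, 3.01, 3.01, 3.01].

## Interface

Orientations are given as [roll, pitch, yaw] about the fixed x, y, z axes, in that order (R = Rz(yaw) Ry(pitch) Rx(roll)).
In Python, from workcell import telemetry, cams, workorder gives the robot as it stands. The module is installed in compiled form; this text tells all that it offers.
- The arm moves only by the tool apply_moves, never from a script. Its argument "steps" is a list of rows, each a list of 4 numbers: the shift along the tool's x, y, z in cm, then the turn about the tool's z in rad. A call has exactly 10 rows; each row is the pose to reach, as a shift and turn from the pose commanded when the call began, along the tool's axes at that moment; what a row does not reach only later rows make up. A row lasts 1/12 s, in which the tool goes at most 41.7 mm and 7.16 degrees, less where a joint would pass 70% of its speed; a pose out of reach is approached as far as the arm can. A call with a gripper value outside its range is refused whole. "claw" is the closure, from 0 (fully open) to 1 (shut), set as the call begins (left out, the last holds). The fingers move at their own pace and stop on an object; "force" is the grip in N (left out, the last holds). Time passes only in rows, so rows that repeat a pose let the fingers close, or fill a call up. It gives the time, the measured TCP pose, the force and the opening at its end, in the units of the state.
- telemetry.observe(): the state, without advancing time (a new reading comes with each control period).
- cams.grab_frame(name): name is "scene" or "top"; returns a dict with "color" (384x512x3 uint8, red, green, blue), "mtx" (3x3 intrinsics, pixels), "k1" (the pictures are not rectified: a ray, as slopes to the right and down, at radius r is drawn at 1 + k1 r^2 times it, then the intrinsics apply), "eye" and "orientation" of the camera in the world. Camera axes: x right, y down, z forward; pixel columns grow to the right and rows downward; lengths in m; the calibration is good to about 2 mm. A picture is of the moment at which its call begins. There is no depth.
- workorder.job_done(): hands the job in, once; it reports no verdict.
Trained networks look in the newest picture that a camera, given by its name, has taken for a name from the list of things; names that differ only in an ending like _2 or _b are one class to them, and where a whole thing is asked for, a point or a joint stands for the part that bears it (a point fixed in the world has none). Each returns a list of dicts, best first, with "score" (0 to 1); they miss things now and then, are a little off and sometimes report something else, mostly with a low value. They report only what shows in the picture. A call takes as long as a camera call. They do not tell look-alikes from the thing itself.
- cams.find_in(camera, name): "box" ([left, top, width, height] in pixels, round what is visible of it).
- cams.pinpoint(camera, name): "uv" ([column, row] in pixels: a listed point, or the origin of a listed thing).
The state is a dict: "clock": time; "qpos": joint angles; "qd": joint speeds; "joint_efforts": joint torques, N m; "position": TCP position; "tool_rot": TCP orientation; "force": force on the tool from outside, world axes, zero at the start; "moment": the same for the moment, N m; "grip_width": finger opening in m.
Only numpy, scipy, OpenCV 4.12 (cv2) and the standard library are available. Lean on these libraries where they do the work, as an engineer would, in place of code of your own. Each camera call takes 0.05 s, during which the arm holds its last target. There are 200 camera calls.

## Task

Put the loose aluminium cover back on the open filter bay on top of the sampling pump, fully down all round, then lock it with its quarter-turn wing stud: push the stud in against its spring, turn it a quarter turn clockwise as seen from above until it stops, and let it spring up into its detent. The slot that takes the stud is out of line by an unknown amount and hidden once the cover is on, so feel for it with light pushes, never force the stud or press hard on the cover, and leave the other things where they are.

Things in the scene. Friction and masses are not known exactly. Their poses are not given: they have to be found in the camera images.
- pump_unit: white box-shaped sampling pump, 170 (x) x 220 (y) x 90 high, fixed to the bench; origin under its centre, z up, x away from its display front. Its flat top carries an open rectangular filter bay and, on the other half, a petri dish and a hex key.
- bay (a point): centre of the bay opening, level with the pump's top face (90 above the bench), 50 to the -y side of the pump's centre; axes as the pump's. Rectangular opening 102.4 (x) x 72.4 (y), 42 deep.
- socket (a point): centre of the top of the steel receptacle in the bay, 20 below the top face: two 6 thick ledges, a 7.2 wide slot between them. The slot is turned from the pump's x axis by an unknown 0 to 40 degrees either way (this point's axes are the pump's). Once through the slot a pin turns about 90 degrees clockwise to a springy stop (2 N m/rad); let go there it rises 2.5 into a notch. Counter-clockwise is blocked.
- cover: loose aluminium bay cover, about 0.25 kg with its stud: plate 114 (x) x 84 (y) x 4 on a skirt 100 x 70 that reaches 20 below the plate and tapers inward by about 3 over its lowest 10; stands on its skirt on the bench. Origin at the centre of the skirt's foot, z up, x along the long side. The plate rests on the pump's top face when home (origin 20 below the top face); turned half round will do as well.
- wing (a point): centre of the steel wing head of the stud, 54 above the cover's origin (stud up), on the cover's vertical centre line. Wing 36 long (its x axis), 10 thick (its y axis), 23 high, straight upright sides; a hub 17 in diameter lies below it, its foot 15 above the cover plate when up. Grip the wing across its thickness to carry the cover, push and turn.
- stud_push (a joint): how far the stud is pushed into the cover, m: 0 up, 0.014 at its inner stop. Spring 4 N at 0, 9 N at 0.014. With the cover home: the cross pin (32 long, 4 thick) meets the ledges at 0.0015 if it is not over the slot; it is below the ledges and free to turn from 0.0115; 0.009 when locked in the notch.
- stud_turn (a joint): angle of the wing in the cover, rad, positive clockwise from above; 0 with the wing and the cross pin below it along the cover's x; the pin is parallel to the wing. Starts within 0.35 either way, light friction (0.02 N m). The pin enters the slot within about 5 degrees of its direction and rises into the notch only within about 5 degrees of the stop.
- petri: glass petri dish, 58 across x 15 high, on the pump's top beside the bay; leave alone
- hex_key: hex key, 87 x 29 x 5, on the pump's top beside the bay; leave alone
- timer: white lab timer, 66 x 62 x 21, about 110 beyond the cover; leave alone
- tweezers: steel tweezers, 126 x 15 x 6, about 105 in front of the cover; leave alone
- white_tub: white screw-lid tub, 71 across x 68 high, left of the work; leave alone
- screwdriver: screwdriver, 194 x 27 x 27, right of the work; leave alone
- marker: marker pen, 135 x 17 x 16, left of the work; leave alone
Mind the look-alikes: they are no part of the job. Leave any turquoise look-alike of the cover alone.

How it is judged:
On the way, in this order (a step that is already met when the one before it is completed fails the run):
1. the cover sits home on the bay, plate down on the pump's top face (z of cover in the frame of bay below -0.0185 m and horizontal distance between cover and bay below 0.003 m and angle between the x axis of cover and the x axis of pump_unit, either way round below 0.05 rad), for 0.2 s.
2. the stud is pushed in through the receptacle's slot (all of step 1 and value of joint stud_push above 0.0108 m), for 0.1 s.
At the end, for the whole second after the job is handed in: The cover is home (within 1.5 mm of fully down, 3 mm sideways, 3 degrees), the released stud stays in at 7.8 to 10.2 mm, held by the detent notch, with the wing across the cover (within 51 degrees of the pump's y axis), at rest (all of step 1 and value of joint stud_push between 0.0078 and 0.0102 m and angle between the x axis of wing and the y axis of pump_unit, either way round below 0.9 rad and linear speed of cover below 0.01 m/s); the robot touches nothing.
It fails at once if the cover or its stud is forced: over 35 N between them and the pump with its receptacle (contact force between cover and pump_unit above 35 N).
It fails at once if another thing is moved by more than 20 mm (distance of any of petri, hex_key, timer, tweezers, white_tub, screwdriver, marker from where it was at the start of the episode above 0.02 m).
It also fails if it takes over 72 s, if anything falls off the work surface, if the arm or the gripper's body presses on something with over 40 N, if the wrist force passes 120 N, or if a joint passes its speed limit or range.

## Working session

There is one attempt and no reset: what is moved stays moved. The work goes in short steps, Python scripts to look and compute and a tool call to move; the robot and the scene stay as the last step left them, time stands still between calls to the robot, and variables do not carry over. Pictures are saved under pics/ and viewed, about 8 in all and at most 12, crops included, and the job is handed in when it is done.

Besides the shell and the picture viewer there is one more tool, called after "Call:" by a JSON object that holds its "method" and its "body", one argument or row to a line. apply_moves: Moves the arm, as the interface text tells. Its arguments: {"type":"object","properties":{"steps":{"type":"array"},"claw":{"type":"number"},"force":{"type":"number"}},"required":["steps"]}

```bash
mkdir -p pics
cat > h.py <<'E'
import numpy as np, cv2
from scipy.spatial.transform import Rotation as R
from workcell import telemetry, cams, workorder
def rot(o):
    o=np.array(o,float)
    if o.shape==(3,3): return o
    return R.from_euler('xyz',o).as_matrix() if o.size==3 else R.from_quat(o).as_matrix()
def ray(f,uv):
    K=np.array(f['mtx']); d=(np.array(uv,float)-K[:2,2])/[K[0,0],K[1,1]]
    s=d.copy()
    for _ in range(20): s=d/(1+f['k1']*(s@s))
    return rot(f['orientation'])@np.r_[s,1]
def onz(f,uv,z):
    e=np.array(f['eye']); r=ray(f,uv); return e+r*(z-e[2])/r[2]
def proj(f,P):
    c=(np.atleast_2d(P)-np.array(f['eye']))@rot(f['orientation']); s=c[:,:2]/c[:,2:]
    s=s*(1+f['k1']*(s**2).sum(1,keepdims=True)); K=np.array(f['mtx'])
    return s*[K[0,0],K[1,1]]+K[:2,2]
E
python3 - <<'E'
from h import *
s=telemetry.observe()
print({k:np.round(v,3) for k,v in s.items()})
ims=[]
for c in ['scene','top']:
    f=cams.grab_frame(c); print(c,f['eye'],f['orientation'],f['k1'],np.array(f['mtx']).tolist())
    cv2.imwrite(f'pics/{c}0.png',f['color'][:,:,::-1])
    for n,z in [('pump_unit',0),('bay',.09),('socket',.07),('cover',0),('wing',.054),('petri',.09)]:
        for d in cams.pinpoint(c,n)[:3]: print(n,round(d['score'],2),np.round(d['uv'],1),np.round(onz(f,d['uv'],z),4))
        print('  box',[(np.round(d['box'],0).tolist(),round(d['score'],2)) for d in cams.find_in(c,n)[:3]])
E
```

```text
{'clock': np.float64(0.0), 'qpos': array([ 1.126,  0.522, -0.036,  1.6  ,  0.021,  1.021, -0.113]), 'qd': array([-0.   , -0.   ,  0.   ,  0.   , -0.   ,  0.001,  0.002]), 'joint_efforts': array([-1.0000e-03, -9.2712e+01,  1.9790e+00, -3.6993e+01,  1.8000e-02,
        8.0000e-03,  0.0000e+00]), 'position': array([ 0.229, -0.581,  0.231]), 'tool_rot': array([-3.14 ,  0.   ,  0.375]), 'force': array([-0.258, -0.461,  0.79 ]), 'moment': array([-0.015, -0.011,  0.003]), 'grip_width': np.float64(0.085)}
scene [-0.79209587 -0.73981064  0.9447261 ] [-2.0924722   0.00619535 -1.15670373] -0.08331592200462867 [[486.23544989241844, 0.0, 254.74788526500123], [0.0, 486.23544989241844, 188.12395646466402], [0.0, 0.0, 1.0]]
pump_unit 0.76 [183.2 201. ] [0.5167 0.1342 0.    ]
pump_unit 0.64 [239.5 235.7] [ 0.3988 -0.1545  0.    ]
  box []
bay 0.6 [258.7 202.6] [ 0.4832 -0.188   0.09  ]
bay 0.56 [192.7 179.3] [0.5374 0.0979 0.09  ]
  box [([150.0, 165.0, 64.0, 47.0], 0.82)]
socket 0.96 [195.9 181.7] [0.5571 0.0973 0.07  ]
socket 0.18 [259.2 204.3] [ 0.5035 -0.1811  0.07  ]
  box [([152.0, 169.0, 62.0,
[... 614 characters left out ...]
]]
pump_unit 0.95 [188.6 191.9] [0.5328 0.1542 0.    ]
  box [([150.0, 158.0, 76.0, 62.0], 0.58)]
bay 0.65 [199.1 188.1] [0.5416 0.0993 0.09  ]
bay 0.55 [201.7 186.8] [0.5463 0.0898 0.09  ]
  box [([154.0, 160.0, 70.0, 62.0], 0.56)]
socket 0.75 [203. 187.] [0.547 0.088 0.07 ]
  box [([155.0, 159.0, 68.0, 62.0], 0.78)]
cover 0.97 [396.7 222.1] [ 0.4169 -0.6529  0.    ]
cover 0.89 [276.2 198.7] [ 0.5074 -0.1845  0.    ]
  box [([259.0, 184.0, 31.0, 30.0], 0.97), ([388.0, 209.0, 24.0, 32.0], 0.91)]
wing 0.53 [398.4 221.8] [ 0.4188 -0.6415  0.054 ]
wing 0.38 [274.7 199. ] [ 0.504  -0.1771  0.054 ]
  box []
petri 0.67 [165.3 184.7] [0.5538 0.2247 0.09  ]
  box [([159.0, 179.0, 19.0, 14.0], 0.62)]
```

View pics/top0.png

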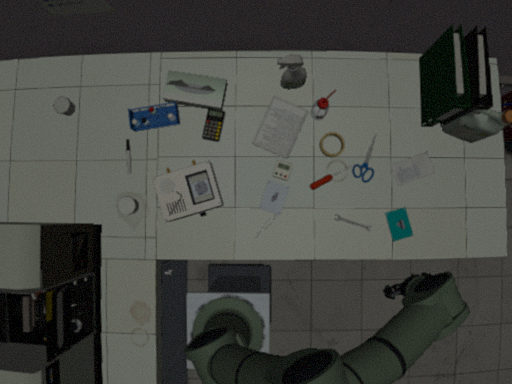

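View pics/scene0.png

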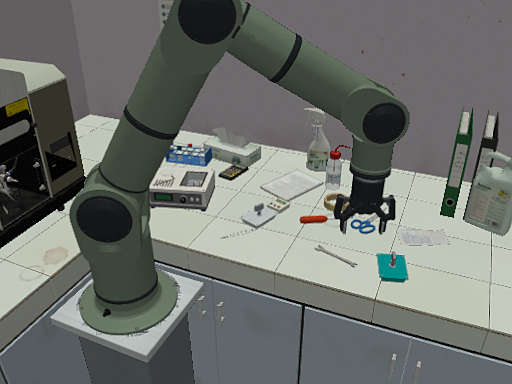

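The top view shows the aluminium cover at about (274,196) with its wing, the pump at (188,190), and its bay on the right half at (201,187). The turquoise look-alike is at (399,224). Next I'll zoom in.

Run:
```python
import cv2,numpy as np
t=cv2.imread('pics/top0.png'); s=cv2.imread('pics/scene0.png')
a=cv2.resize(t[155:225,148:228],None,fx=8,fy=8,interpolation=cv2.INTER_CUBIC)[:, :]
b=cv2.resize(t[175:225,250:300],None,fx=8,fy=8,interpolation=cv2.INTER_CUBIC)
c=cv2.resize(s[155:240,145:295],None,fx=5,fy=5,interpolation=cv2.INTER_CUBIC)
im=np.zeros((600,800,3),np.uint8)
cv2.imwrite('pics/a.png',cv2.convertScaleAbs(a,alpha=1.3)); 
im[:425,:750]=c
cv2.imwrite('pics/c.png',im[:425,:750])
im=np.zeros((400,800,3),np.uint8)
a5=cv2.resize(t[155:225,148:228],(400,350),interpolation=cv2.INTER_CUBIC)
im[:350,:400]=a5; im[:,400:]=b
cv2.imwrite('pics/ab.png',cv2.convertScaleAbs(im,alpha=1.3))
```

```text
(no output)
```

View pics/ab.png

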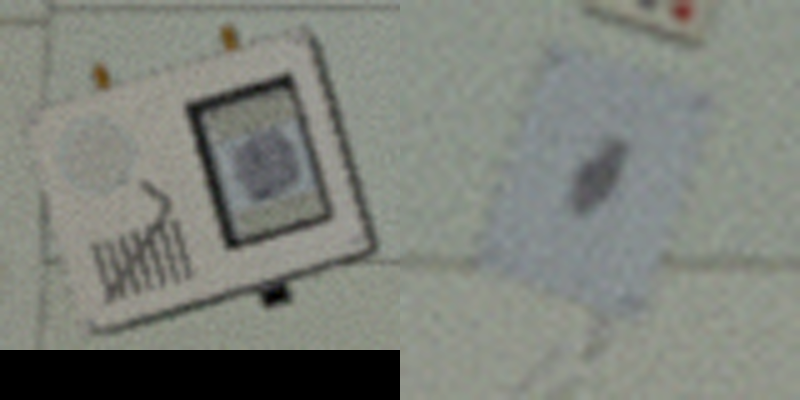

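View pics/c.png

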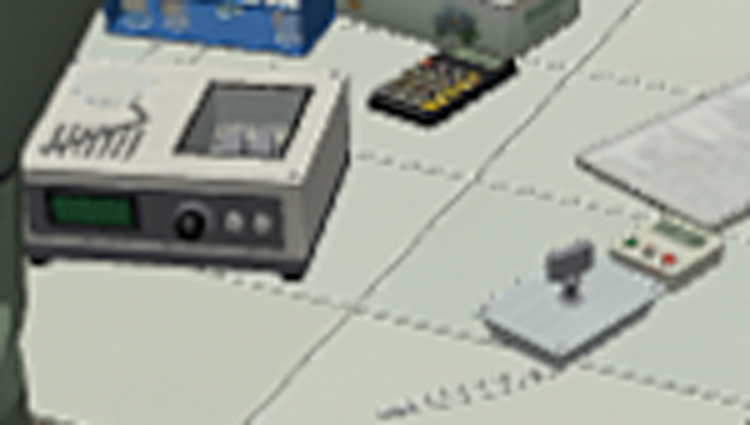

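The zoomed views put the pump at yaw about +16°, with the bay corners in the crop at (188,105), (292,75), (331,215) and (232,247). The cover is at about -17°, with its wing turned roughly 15° clockwise on it. I'll refine the poses by fitting outlines in both views.

```bash
cat > fit.py <<'E'
from h import *
from scipy.optimize import minimize
from scipy.ndimage import map_coordinates, gaussian_filter
def rect(cx,cy,yaw,z,lx,ly,off=(0,0),n=60):
    t=np.linspace(-.5,.5,n); o=np.ones(n)*.5
    p=np.r_[np.c_[t,o],np.c_[t,-o],np.c_[o,t],np.c_[-o,t]]*[lx,ly]+off
    c,s=np.cos(yaw),np.sin(yaw); q=p@np.array([[c,s],[-s,c]])+[cx,cy]
    return np.c_[q,np.full(len(q),z)]
def avg(cam,n):
    fs=[cams.grab_frame(cam) for _ in range(n)]; f=fs[0]
    f['avg']=np.mean([g['color'].astype(float) for g in fs],0); return f
def smp(im,uv): return map_coordinates(im,[uv[:,1],uv[:,0]],order=1)
def edgefit(f,x0,rects,ims):
    # rects: (z,lx,ly,off); contrast between slightly larger & smaller outline
    def cost(x,d=.004):
        e=0
        for z,lx,ly,off in rects:
            a=[smp(im,proj(f,rect(x[0],x[1],x[2],z,lx+s*d,ly+s*d,off))) for im in ims for s in (1,-1)]
            e-=sum(np.abs((a[2*i]-a[2*i+1]).reshape(4,-1).mean(1)).sum() for i in range(len(ims)))
        return e
    best=None
    for dx in np.arange(-.006,.0061,.003):
        for dy in np.arange(-.006,.0061,.003):
            r=minimize(cost,np.array(x0)+[dx,dy,0],method='Nelder-Mead',options=dict(initial_simplex=np.array(x0)+[dx,dy,0]+np.array([[0,0,0],[.003,0,0],[0,.003,0],[0,0,.05]])))
            if best is None or r.fun<best.fun: best=r
    return best.x,best.fun
E
python3 - <<'E'
from fit import *
import pickle
T=avg('top',12); S=avg('scene',8); pickle.dump((T,S),open('f0.pkl','wb'))
for nm,f in (('top',T),('scene',S)):
    ims=[f['avg'][:,:,i] for i in range(3)]
    x0=[*onz(f,(199.75,186.7) if nm=='top' else (145+246/5-.4,155+120.5/5-.4),.09)[:2],.28]
    b,fu=edgefit(f,x0,[(.09,.1024,.0724,(0,0))],ims); print(nm,'bay',np.round(x0,4),np.round(b,4),round(fu,1))
    b2,fu=edgefit(f,b,[(.09,.1024,.0724,(0,0)),(.09,.170,.220,(0,.05))],ims); print(nm,'bay+pump',np.round(b2,4),round(fu,1))
    x0=[*onz(f,(274.0,197.0) if nm=='top' else (145+570/5-.4,155+308/5-.4),.024)[:2],-.29]
    c,fu=edgefit(f,x0,[(.024,.114,.084,(0,0))],ims); print(nm,'cover',np.round(x0,4),np.round(c,4),round(fu,1))
    g=f['avg'].mean(2)
    if nm=='top':
        best=[]
        for dx in np.arange(-.008,.0081,.002):
          for dy in np.arange(-.008,.0081,.002):
            for w in np.arange(-1.2,.3,.03):
                ins=np.mean([smp(g,proj(f,rect(c[0]+dx,c[1]+dy,w,z,.036*k,.010*k))).mean() for z in(.0655,.055) for k in (.3,.8)])
                out=np.mean([smp(g,proj(f,rect(c[0]+dx,c[1]+dy,w,.06,.046,.022))).mean()])
                best.append((ins-out,dx,dy,w))
        best.sort(); print('wing',np.round(best[:4],3))
    vis=f['avg'].copy()
    big=cv2.resize(vis.clip(0,255).astype(np.uint8),None,fx=5,fy=5,interpolation=cv2.INTER_CUBIC)[:,:,::-1].copy()
    for P in (rect(*b2,.09,.1024,.0724),rect(*b2,.09,.17,.22,(0,.05)),rect(*c,.024,.114,.084)):
        for u,v in proj(f,P): big[int(v*5+2),int(u*5+2)]=(0,0,255)
    cv2.imwrite(f'pics/o_{nm}.png',big[760:1130,740:1480] if nm=='top' else big[775:1200,725:1475])
t=cv2.imread('pics/o_top.png');s=cv2.imread('pics/o_scene.png')
im=np.zeros((600,800,3),np.uint8); im[:300,:800]=cv2.resize(cv2.resize(t,None,fx=.8,fy=.8),(800,300)) if 0 else 0
t2=cv2.resize(t,None,fx=.8,fy=.8); s2=cv2.resize(s,None,fx=.7,fy=.7)
im[:296,:592]=t2; im[300:297+3+s2.shape[0],:s2.shape[1]]=s2[:300]
# bay receptacle detail
f=T; g=f['avg'].mean(2)[178:198,191:211]; g=(np.clip((g-g.min())/(g.max()-g.min()),0,1)*255).astype(np.uint8)
im[:200,595:795]=cv2.resize(g,(200,200),interpolation=cv2.INTER_CUBIC)[:,:,None]
g=S['avg'].mean(2)[170:190,180:212]; g=(np.clip((g-g.min())/(g.max()-g.min()),0,1)*255).astype(np.uint8)
im[300:450,540:780]=cv2.resize(g,(240,150),interpolation=cv2.INTER_CUBIC)[:,:,None]
cv2.imwrite('pics/o.png',im)
E
```

```text
top bay [0.5467 0.097  0.28  ] [0.5428 0.0919 0.2936] -401.6
top bay+pump [0.5428 0.0915 0.2958] -568.3
top cover [ 0.5128 -0.1753 -0.29  ] [ 0.5268 -0.1834 -0.2975] -45.8
wing [[-2.4775e+01 -8.0000e-03  6.0000e-03 -6.0000e-01]
 [-2.4755e+01 -8.0000e-03  6.0000e-03 -6.3000e-01]
 [-2.4753e+01 -8.0000e-03  6.0000e-03 -5.7000e-01]
 [-2.4694e+01 -8.0000e-03  6.0000e-03 -6.6000e-01]]
scene bay [0.5429 0.0965 0.28  ] [0.5397 0.0921 0.3013] -507.4
scene bay+pump [0.5479 0.0925 0.322 ] -735.6
scene cover [ 0.4992 -0.1806 -0.29  ] [ 0.5101 -0.1763 -0.3185] -366.8
```

View pics/o.png

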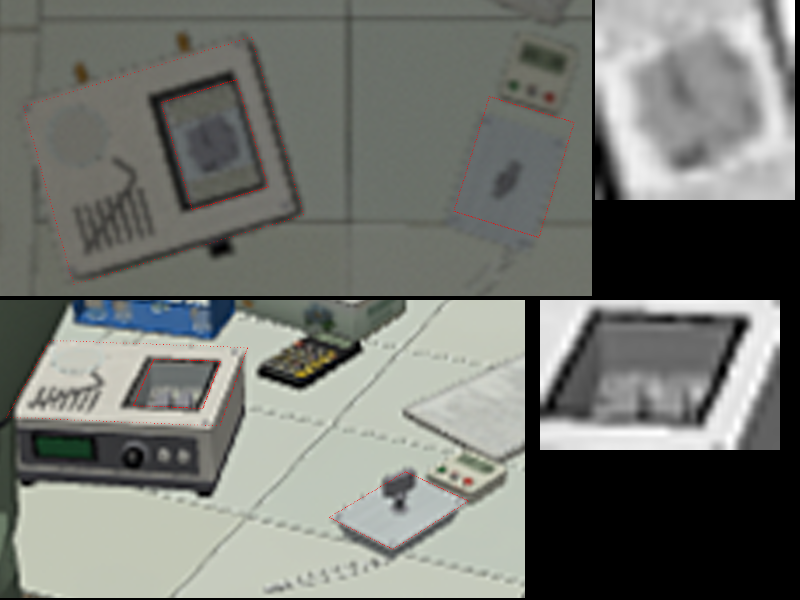

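The overlay shows the bay fit pulled inward onto the far walls, and the top-view cover fit slid towards the timer. The scene-view cover fit looks good. I'll refit using signed contrast.

Run:
```python
from fit import *
import pickle
T,S=pickle.load(open('f0.pkl','rb'))
def sfit(f,x0,rects,im,d=.004,free=None):
    def cost(x):
        e=0
        for z,lx,ly,off,sg in rects:
            a,b=[smp(im,proj(f,rect(x[0],x[1],x[2],z,lx+s*d,ly+s*d,off))).reshape(4,-1).mean(1) for s in(1,-1)]
            e-=sg*np.clip(sg*(a-b),-99,40 if free is None else free).sum()*sg
        return e
    rs=[minimize(cost,np.array(x0)+[dx,dy,0],method='Nelder-Mead',options=dict(initial_simplex=np.array(x0)+[dx,dy,0]+np.array([[0,0,0],[.003,0,0],[0,.003,0],[0,0,.05]]))) for dx in(-.004,0,.004) for dy in (-.004,0,.004)]
    r=min(rs,key=lambda r:r.fun); return r.x,r.fun
out={}
for nm,f in(('top',T),('scene',S)):
    A=f['avg']; g=A.mean(2); br=A[:,:,2]-A[:,:,0]
    x0=[.546,.097,.285] if nm=='top' else [.543,.0965,.29]
    for d in(.004,.008):
        b,fu=sfit(f,x0,[(.09,.1024,.0724,(0,0),1)],g,d,999); print(nm,d,'bay',np.round(b,4),round(fu,1))
    x0=[.5128,-.1753,-.29] if nm=='top' else [.508,-.177,-.31]
    for d in(.004,.008):
        c,fu=sfit(f,x0,[(.024,.114,.084,(0,0),-1)],br if nm=='top' else br,d,999); print(nm,d,'cover',np.round(c,4),round(fu,1))
    # wing centre/yaw by dark mask
    if nm=='top':
        p=proj(f,[[c[0],c[1],.06]])[0]; u,v=np.round(p).astype(int)
        w=g[v-7:v+8,u-7:u+8]; m=np.clip(np.median(w)-8-w,0,None); yy,xx=np.mgrid[v-7:v+8,u-7:u+8]
        cu,cv=(m*xx).sum()/m.sum(),(m*yy).sum()/m.sum(); pts=[onz(f,(x,y),.06)[:2] for x,y in zip(xx.ravel(),yy.ravel())]
        C=np.cov(np.array(pts).T,aweights=m.ravel()); ew,ev=np.linalg.eigh(C); print('wing centre',np.round(onz(f,(cu,cv),.06),4),'yaw',np.arctan(ev[1,1]/ev[0,1]),np.sqrt(ew))
    else:
        p=proj(f,[[c[0],c[1],.054]])[0]; u,v=np.round(p).astype(int)
        w=g[v-8:v+5,u-8:u+9]; m=np.clip(np.median(w)-25-w,0,None); yy,xx=np.mgrid[v-8:v+5,u-8:u+9]
        print('scene wing', np.round(onz(f,((m*xx).sum()/m.sum(),(m*yy).sum()/m.sum()),.052),4))
    big=cv2.resize(A.clip(0,255).astype(np.uint8),None,fx=5,fy=5,interpolation=cv2.INTER_CUBIC)[:,:,::-1].copy()
    for P in (rect(*b,.09,.1024,.0724),rect(*b,.09,.17,.22,(0,.05)),rect(*c,.024,.114,.084)):
        for u,v in proj(f,P): big[int(v*5+2),int(u*5+2)]=(0,0,255)
    out[nm]=big[760:1130,740:1480] if nm=='top' else big[775:1200,725:1475]
im=np.zeros((600,600,3),np.uint8)
im[:296,:592]=cv2.convertScaleAbs(cv2.resize(out['top'],None,fx=.8,fy=.8),alpha=1.4); s=cv2.resize(out['scene'],None,fx=.7,fy=.7); im[300:300+s.shape[0],:s.shape[1]]=s[:300]
cv2.imwrite('pics/o2.png',im)
```

```text
top 0.004 bay [0.5497 0.1055 0.2879] -79.0
top 0.008 bay [0.5502 0.1064 0.2842] -123.5
top 0.004 cover [ 0.5126 -0.1751 -0.3249] -19.2
top 0.008 cover [ 0.5126 -0.1752 -0.328 ] -32.1
wing centre [ 0.5125 -0.1752  0.06  ] yaw -0.5784546520731872 [0.00431892 0.00952215]
scene 0.004 bay [0.5487 0.094  0.2996] -143.7
scene 0.008 bay [0.5496 0.0932 0.3126] -218.2
scene 0.004 cover [ 0.5103 -0.1756 -0.2976] -14.5
scene 0.008 cover [ 0.5109 -0.1754 -0.2831] -25.3
scene wing [ 0.5106 -0.1764  0.052 ]
```

View pics/o2.png

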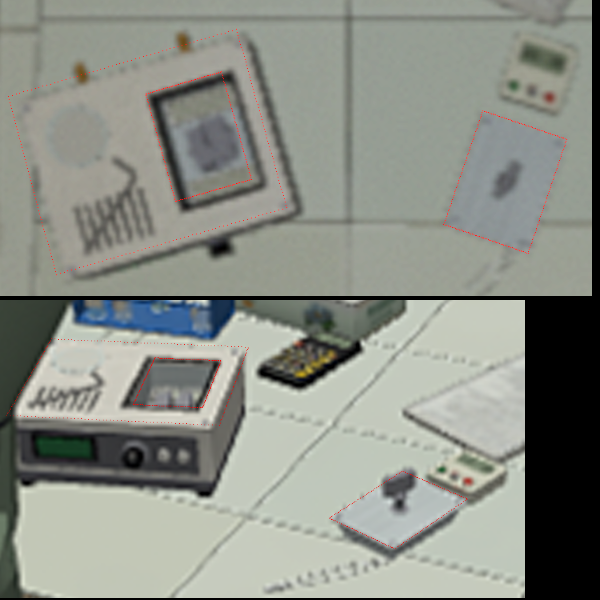

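The cover outlines now agree in both views: centre (0.512, -0.1755), yaw -0.31, wing yaw -0.58. The bay has a dark rim, so I'll fit that with its width left free while the arm heads over.

Call:
{"method": "apply_moves", "body": {
  "steps": [
    [2.5,-1.7,0,-0.11],
    [5.5,-3.7,0,-0.22],
    [8.5,-5.7,0,-0.33],
    [11.5,-7.7,0,-0.44],
    [14.5,-9.7,0.5,-0.55],
    [17.5,-11.7,1,-0.66],
    [20.5,-13.7,1.5,-0.77],
    [23.5,-15.7,2,-0.88],
    [26.5,-17.7,2.5,-0.99],
    [29.5,-19.7,3,-1.1]
  ],
  "claw": 0,
  "force": 40
}}

```text
clock: 3.13
position: [0.4319, -0.2889, 0.2013]
tool_rot: [3.141, 0.0, 1.48]
force: [0.3, -0.8, 0.4]
grip_width: 0.0857
```

```bash
cat >> h.py <<'E'
def go(p,yaw,s=None):
    s=s or telemetry.observe(); M=rot(s['tool_rot']); d=M.T@(np.array(p)-s['position'])*100
    y0=np.arctan2(M[1,0],M[0,0]); t=-((yaw-y0+np.pi)%(2*np.pi)-np.pi)
    print('clock',s['clock'],'pos',np.round(s['position'],4),'yaw',round(y0,3),'tilt',np.round(M[:,2],3),'F',np.round(s['force'],1),'M',np.round(s['moment'],2),'w',round(float(s['grip_width']),4),'q7',round(float(s['qpos'][6]),2),'\n GO',np.round(d,2),'turn',round(t,3))
E
python3 - <<'E'
from fit import *
import pickle
go((.5117,-.1755,.13),2.563)
T,S=pickle.load(open('f0.pkl','rb'))
for nm,f in(('top',T),('scene',S)):
    g=f['avg'].mean(2)
    for d in (.004,.007):
      best=None
      for dx in(-.004,0,.004):
       for dy in(-.004,0,.004):
        def cost(x):
            a,b=[smp(g,proj(f,rect(x[0],x[1],x[2]*10,.09,.1024+2*x[3]+s*d,.0724+2*x[3]+s*d))).reshape(4,-1).mean(1) for s in(1,-1)]
            return -(a-b).sum()
        x0=np.array([.5455+dx,.0967+dy,.029,.003])
        r=minimize(cost,x0,method='Nelder-Mead',options=dict(initial_simplex=x0+np.vstack([np.zeros(4),np.eye(4)*[.003,.003,.004,.002]]),maxiter=900,xatol=1e-5))
        if best is None or r.fun<best.fun: best=r
      x=best.x; print(nm,d,'bay',np.round(x[:2],4),'yaw',round(x[2]*10,4),'margin',round(x[3],4),round(best.fun,1))
E
```

```text
clock 3.1333 pos [ 0.4319 -0.2889  0.2013] yaw 1.48 tilt [ 0. -0. -1.] F [ 0.3 -0.8  0.4] M [-0.06  0.01  0.01] w 0.0857 q7 0.2 
 GO [12.01  6.91  7.13] turn -1.083
top 0.004 bay [0.5458 0.0978] yaw 0.2947 margin 0.005 -170.3
top 0.007 bay [0.5458 0.0978] yaw 0.294 margin 0.0053 -248.5
scene 0.004 bay [0.5437 0.0981] yaw 0.2936 margin 0.005 -278.5
scene 0.007 bay [0.544 0.098] yaw 0.2933 margin 0.0053 -412.1
```

Both cameras now agree on the bay: centre (0.545, 0.098), yaw 0.294. The cover-to-bay shift is (0.0332, 0.2733) in each.

Call:
{"method": "apply_moves", "body": {
  "steps": [
    [1.2,0.7,0.7,-0.11],
    [2.4,1.4,1.4,-0.22],
    [3.6,2.1,2.1,-0.33],
    [4.8,2.8,2.8,-0.44],
    [6.0,3.5,3.5,-0.55],
    [7.2,4.2,4.2,-0.66],
    [8.4,4.9,5.0,-0.77],
    [9.6,5.6,5.7,-0.88],
    [10.8,6.2,6.4,-0.98],
    [12.0,6.9,7.1,-1.083]
  ]
}}

```text
clock: 3.97
position: [0.5117, -0.177, 0.13]
tool_rot: [3.142, 0.0, 2.562]
force: [-0.2, -1.2, 0.3]
grip_width: 0.0857
```

```bash
python3 -c "
from h import *
go((.5117,-.1755,.042),2.563)"
```

```text
clock 3.9667 pos [ 0.5117 -0.177   0.13  ] yaw 2.562 tilt [ 0. -0. -1.] F [-0.2 -1.2  0.3] M [-0.05 -0.01  0.01] w 0.0857 q7 0.8 
 GO [0.08 0.13 8.8 ] turn -0.001
```

Call:
{"method": "apply_moves", "body": {
  "steps": [
    [0.1,0.1,2.0,0],
    [0.1,0.1,4.0,0],
    [0.1,0.1,5.5,0],
    [0.1,0.1,6.8,0],
    [0.1,0.1,7.7,0],
    [0.1,0.1,8.3,0],
    [0.1,0.1,8.8,0],
    [0.1,0.1,8.8,0],
    [0.1,0.1,8.8,0],
    [0.1,0.1,8.8,0]
  ]
}}

```text
clock: 4.8
position: [0.5115, -0.1762, 0.0429]
tool_rot: [3.141, 0.001, 2.558]
force: [0.0, -0.1, -0.0]
grip_width: 0.0853
```

Call:
{"method": "apply_moves", "body": {
  "steps": [
    [0,0,0,0],
    [0,0,0,0],
    [0,0,0,0],
    [0,0,0,0],
    [0,0,0,0],
    [0,0,0,0],
    [0,0,0,0],
    [0,0,0,0],
    [0,0,0,0],
    [0,0,0,0]
  ],
  "claw": 1,
  "force": 40
}}

```text
clock: 5.63
position: [0.5112, -0.1761, 0.0424]
tool_rot: [3.141, 0.0, 2.558]
force: [-0.3, 0.1, 3.8]
grip_width: 0.009
```

```bash
python3 -c "
from h import *
go((.5117,-.1755,.15),2.563)"
```

```text
clock 5.6333 pos [ 0.5112 -0.1761  0.0424] yaw 2.558 tilt [ 0. -0. -1.] F [-0.3  0.1  3.8] M [-0.02 -0.02  0.04] w 0.009 q7 0.7 
 GO [-1.000e-02  8.000e-02 -1.076e+01] turn -0.005
```

Call:
{"method": "apply_moves", "body": {
  "steps": [
    [0,0,-0.5,0],
    [0,0,-1.5,0],
    [0,0,-3,0],
    [0,0,-5,0],
    [0,0,-7,0],
    [0,0,-9,0],
    [0,0,-11,0],
    [0,0,-12,0],
    [0,0,-12.5,0],
    [0,0,-12.5,0]
  ]
}}

```text
clock: 6.47
position: [0.5112, -0.1763, 0.168]
tool_rot: [3.142, 0.001, 2.557]
force: [0.6, -0.4, -3.3]
grip_width: 0.0092
```

```bash
python3 -c "
from h import *
go((.5115+.0332,-.1762+.2733,.165),2.558+.60)"
```

```text
clock 6.4667 pos [ 0.5112 -0.1763  0.168 ] yaw 2.557 tilt [ 0.001 -0.001 -1.   ] F [ 0.6 -0.4 -3.3] M [ 0.02  0.   -0.02] w 0.0092 q7 0.83 
 GO [12.29 24.65  0.29] turn -0.601
```

Lifted; the force reads about -3.3 N, which fits the cover's weight. Now carrying it to a hover over the bay.

Call:
{"method": "apply_moves", "body": {
  "steps": [
    [0.6,1.2,0,-0.03],
    [1.8,3.6,0,-0.09],
    [3.3,6.6,0,-0.16],
    [4.9,9.8,0,-0.24],
    [6.5,13.0,0,-0.32],
    [8.1,16.2,0,-0.4],
    [9.7,19.4,0,-0.48],
    [11.1,22.2,0,-0.54],
    [12.0,24.0,0,-0.585],
    [12.3,24.65,0,-0.601]
  ]
}}

```text
clock: 7.3
position: [0.5435, 0.1018, 0.1663]
tool_rot: [3.14, -0.001, -3.117]
force: [0.0, -0.0, -1.7]
grip_width: 0.0091
```

```bash
cat > cov.py <<'E'
from fit import *
def hold(nm,zc,x0,n=8):
    # fits cover plate (z of plate top = zc+.024) in camera nm
    f=avg(nm,n); A=f['avg']; g=A.mean(2); br=A[:,:,2]-A[:,:,0]
    best=None; d=.004
    for im,w in((g,1),):
      for dx in(-.005,0,.005):
       for dy in(-.005,0,.005):
        def cost(x):
            P=[np.stack([smp(A[:,:,k],proj(f,rect(x[0],x[1],x[2]*10,zc+.024,.114+s*d,.084+s*d))) for k in range(3)]).reshape(3,4,-1).mean(2) for s in(1,-1)]
            return -np.abs(P[0]-P[1]).sum()
        x=np.array([x0[0]+dx,x0[1]+dy,x0[2]/10])
        r=minimize(cost,x,method='Nelder-Mead',options=dict(initial_simplex=x+np.vstack([np.zeros(3),np.eye(3)*[.003,.003,.004]]),xatol=1e-5))
        if best is None or r.fun<best.fun: best=r
    x=best.x; x[2]*=10; print(nm,'cover',np.round(x,4),round(best.fun,1)); return f,x
E
python3 - <<'E'
from cov import *
s=telemetry.observe(); go((.5448,.0979,.168),3.158,s)
zc=s['position'][2]-.0427; out=[]
for nm in('top','scene'):
    f,x=hold(nm,zc,(.5445,.097,.294))
    big=cv2.resize(f['avg'].clip(0,255).astype(np.uint8),None,fx=5,fy=5,interpolation=cv2.INTER_CUBIC)[:,:,::-1].copy()
    for u,v in proj(f,rect(*x,zc+.024,.114,.084)): big[int(v*5+2),int(u*5+2)]=(0,0,255)
    u,v=(proj(f,[[x[0],x[1],zc+.03]])[0]*5).astype(int); out.append(big[v-225:v+225,u-200:u+200])
cv2.imwrite('pics/h.png',cv2.convertScaleAbs(np.hstack(out),alpha=1.3))
E
```

```text
clock 7.3 pos [0.5435 0.1018 0.1663] yaw -3.117 tilt [-0.001  0.002 -1.   ] F [ 0.  -0.  -1.7] M [-0.02  0.06 -0.05] w 0.0091 q7 0.84 
 GO [-0.12 -0.39 -0.17] turn 0.009
top cover [0.542  0.0904 0.3191] -100.0
scene cover [0.5425 0.0971 0.2607] -331.3
```

View pics/h.png

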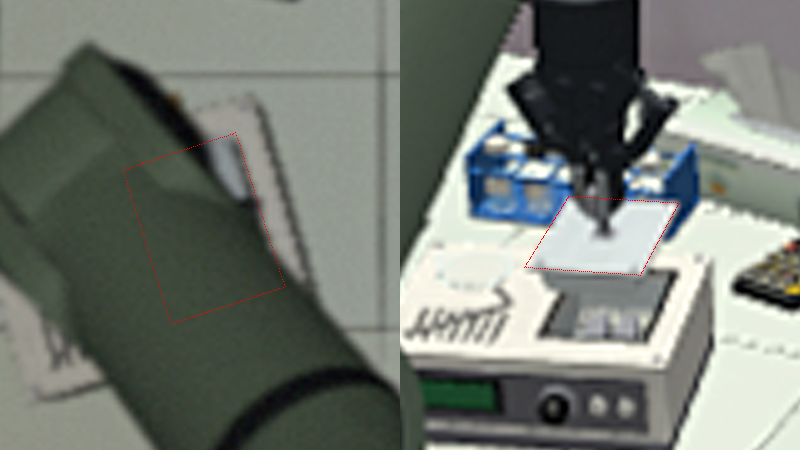

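The top camera is blocked by the arm. The scene view shows the cover held level over the bay, with the fitted outline on the plate edges. I'll re-measure now that the arm has settled.

Run:
```python
from cov import *
s=telemetry.observe(); zc=s['position'][2]-.0427
f,x=hold('scene',zc,(.543,.098,.27),10)
s=telemetry.observe(); M=rot(s['tool_rot']); y=np.arctan2(M[1,0],M[0,0])
e=np.array([.5439,.098])-x[:2]; print('err',np.round(e,4),'tcp-cover',np.round(s['position'][:2]-x[:2],4))
go((*(s['position'][:2]+e),.14),y+.2935-x[2],s)
# quick look at receptacle from averaged first frame
import pickle
S=pickle.load(open('f0.pkl','rb'))[1]; T=pickle.load(open('f0.pkl','rb'))[0]
H=150; out=[]
for F,b in((T,(.5458,.0978)),(S,(.5439,.098))):
    xx,yy=np.meshgrid(np.linspace(-.035,.035,300),np.linspace(-.05,.05,400)) # cols: +x->right? rows
    # picture in the pump frame: up=+x, right=-y
    px=-yy; py=-xx; c,s_=np.cos(.2935),np.sin(.2935)
    P=np.c_[(b[0]+c*px-s_*py).ravel(),(b[1]+s_*px+c*py).ravel(),np.full(px.size,.07)]
    g=smp(F['avg'].mean(2),proj(F,P)).reshape(400,300); lo,hi=np.percentile(g,[2,98]); out.append((np.clip((g-lo)/(hi-lo),0,1)*255).astype(np.uint8))
cv2.imwrite('pics/rec.png',np.hstack(out))
```

```text
scene cover [0.5411 0.0968 0.2596] -333.1
err [0.0028 0.0012] tcp-cover [0.0032 0.0006]
clock 8.6 pos [0.5443 0.0973 0.1673] yaw -3.124 tilt [-0. -0. -1.] F [-0.2 -0.2 -2.7] M [-0.   -0.02  0.01] w 0.009 q7 0.84 
 GO [-0.28  0.12  2.73] turn -0.034
```

View pics/rec.png

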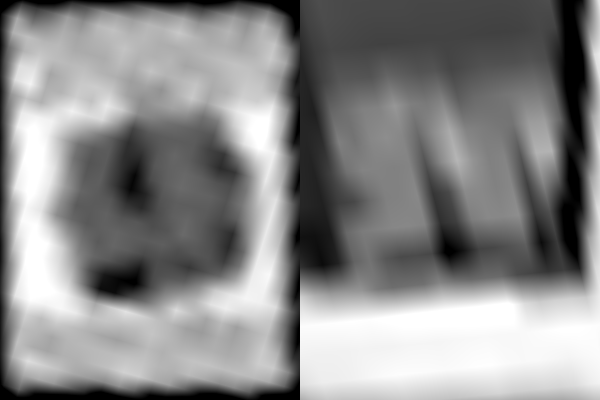

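The rectified receptacle view suggests a slot roughly 10–20° counter-clockwise of the pump's x axis, which gives me a starting guess. Next I'll descend to just above the bay, then go in gently. The stud spring gives some compliance there.

Call:
{"method": "apply_moves", "body": {
  "steps": [
    [-0.05,0.03,0.4,-0.01],
    [-0.05,0.03,0.9,-0.02],
    [-0.05,0.03,1.4,-0.02],
    [-0.05,0.03,1.9,-0.02],
    [-0.05,0.03,2.3,-0.02],
    [-0.05,0.03,2.6,-0.02],
    [-0.05,0.03,2.8,-0.02],
    [-0.05,0.03,3.0,-0.02],
    [-0.05,0.03,3.2,-0.02],
    [-0.05,0.03,3.3,-0.02]
  ]
}}

```text
clock: 9.43
position: [0.5448, 0.0977, 0.1341]
tool_rot: [3.142, -0.0, -3.104]
force: [0.0, 0.5, -2.7]
grip_width: 0.0093
```

Call:
{"method": "apply_moves", "body": {
  "steps": [
    [0,0,0.1,0],
    [0,0,0.2,0],
    [0,0,0.3,0],
    [0,0,0.4,0],
    [0,0,0.5,0],
    [0,0,0.6,0],
    [0,0,0.7,0],
    [0,0,0.8,0],
    [0,0,0.8,0],
    [0,0,0.8,0]
  ]
}}

```text
clock: 10.27
position: [0.5448, 0.0977, 0.1263]
tool_rot: [3.142, -0.0, -3.104]
force: [-0.3, 0.1, -1.8]
grip_width: 0.0091
```

No resistance with the skirt about 8 mm in. Continuing down.

Call:
{"method": "apply_moves", "body": {
  "steps": [
    [0,0,0.1,0],
    [0,0,0.2,0],
    [0,0,0.3,0],
    [0,0,0.4,0],
    [0,0,0.5,0],
    [0,0,0.6,0],
    [0,0,0.7,0],
    [0,0,0.8,0],
    [0,0,0.9,0],
    [0,0,0.9,0]
  ]
}}

```text
clock: 11.1
position: [0.5447, 0.0977, 0.1171]
tool_rot: [-3.142, -0.0, -3.104]
force: [-0.3, 0.5, -1.5]
grip_width: 0.0089
```

Call:
{"method": "apply_moves", "body": {
  "steps": [
    [0,0,0.05,0],
    [0,0,0.1,0],
    [0,0,0.15,0],
    [0,0,0.2,0],
    [0,0,0.25,0],
    [0,0,0.3,0],
    [0,0,0.35,0],
    [0,0,0.35,0],
    [0,0,0.35,0],
    [0,0,0.35,0]
  ]
}}

```text
clock: 11.93
position: [0.5448, 0.0977, 0.1138]
tool_rot: [3.142, -0.0, -3.104]
force: [-0.4, -0.5, -2.9]
grip_width: 0.009
```

Call:
{"method": "apply_moves", "body": {
  "steps": [
    [0,0,0.04,0],
    [0,0,0.08,0],
    [0,0,0.12,0],
    [0,0,0.16,0],
    [0,0,0.2,0],
    [0,0,0.2,0],
    [0,0,0.2,0],
    [0,0,0.2,0],
    [0,0,0.2,0],
    [0,0,0.2,0]
  ]
}}

```text
clock: 12.77
position: [0.5449, 0.0977, 0.1119]
tool_rot: [-3.142, 0.0, -3.104]
force: [-1.4, -0.4, 5.3]
grip_width: 0.009
```

Run:
```python
from cov import *
s=telemetry.observe(); go((.5448,.0979,.1118),3.158,s)
f,x=hold('scene',.070,(.5439,.098,.29),10); 
big=cv2.resize(f['avg'].clip(0,255).astype(np.uint8),None,fx=5,fy=5,interpolation=cv2.INTER_CUBIC)[:,:,::-1].copy()
for u,v in proj(f,rect(*x,.094,.114,.084)): big[int(v*5+2),int(u*5+2)]=(0,0,255)
u,v=(proj(f,[[x[0],x[1],.1]])[0]*5).astype(int); cv2.imwrite('pics/home.png',big[v-250:v+250,u-300:u+300])
go((.5448,.0979,.1118),3.158)
```

```text
clock 12.7667 pos [0.5449 0.0977 0.1119] yaw -3.104 tilt [ 0. -0. -1.] F [-1.4 -0.4  5.3] M [-0.15  0.37  0.01] w 0.009 q7 0.79 
 GO [0.01 0.02 0.01] turn 0.021
scene cover [0.5372 0.0933 0.2846] -173.2
clock 13.2667 pos [0.5449 0.0977 0.1119] yaw -3.104 tilt [ 0. -0. -1.] F [-2.1 -1.5  5.1] M [-0.16  0.37 -0.  ] w 0.0091 q7 0.79 
 GO [0.01 0.02 0.01] turn 0.021
```

View pics/home.png

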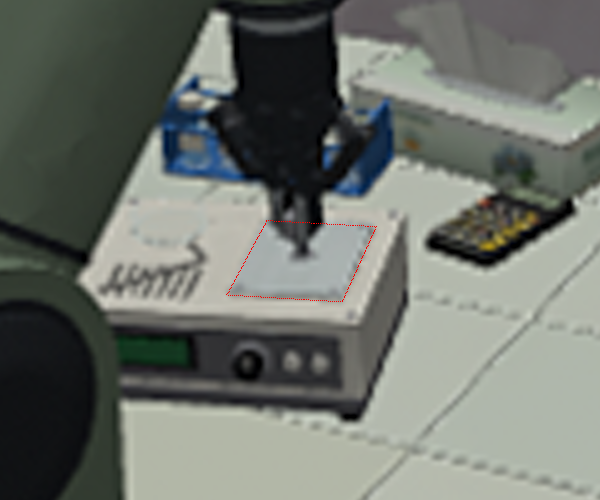

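The cover looks seated and the force step fits contact, but the moment shows a slight tilt load. I'll let go so it settles flat, then regrip.

Call:
{"method": "apply_moves", "body": {
  "steps": [
    [0,0,-0.1,0],
    [0,0,-0.15,0],
    [0,0,-0.15,0],
    [0,0,-0.15,0],
    [0,0,-0.15,0],
    [0,0,-0.15,0],
    [0,0,-0.15,0],
    [0,0,-0.15,0],
    [0,0,-0.15,0],
    [0,0,-0.15,0]
  ],
  "claw": 0.7
}}

```text
clock: 14.1
position: [0.5449, 0.0977, 0.1133]
tool_rot: [3.142, 0.0, -3.104]
force: [0.3, -0.3, -0.7]
grip_width: 0.0259
```

Call:
{"method": "apply_moves", "body": {
  "steps": [
    [0,0,0,0],
    [0,0,0,0],
    [0,0,0,0],
    [0,0,0,0],
    [0,0,0,0],
    [0,0,0,0],
    [0,0,0,0],
    [0,0,0,0],
    [0,0,0,0],
    [0,0,0,0]
  ],
  "claw": 1,
  "force": 40
}}

```text
clock: 14.93
position: [0.5449, 0.0977, 0.1133]
tool_rot: [3.142, 0.0, -3.104]
force: [-0.3, -0.0, 3.7]
grip_width: 0.0092
```

```bash
python3 -c "
from h import *
go((.5448,.0979,.1118),3.158)"
```

```text
clock 14.9333 pos [0.5449 0.0977 0.1133] yaw -3.104 tilt [ 0.  0. -1.] F [-0.3 -0.   3.7] M [-0.04  0.02 -0.  ] w 0.0092 q7 0.79 
 GO [0.01 0.02 0.15] turn 0.021
```

The moment is now near zero, so the cover is flat. Next a light push, to feel for the ledges.

Call:
{"method": "apply_moves", "body": {
  "steps": [
    [0,0,0.04,0],
    [0,0,0.08,0],
    [0,0,0.12,0],
    [0,0,0.15,0],
    [0,0,0.15,0],
    [0,0,0.15,0],
    [0,0,0.15,0],
    [0,0,0.15,0],
    [0,0,0.15,0],
    [0,0,0.15,0]
  ]
}}

```text
clock: 15.77
position: [0.5449, 0.0977, 0.112]
tool_rot: [-3.142, 0.0, -3.104]
force: [-1.1, -0.6, 8.2]
grip_width: 0.009
```

```bash
python3 -c "
from h import *
go((.5448,.0979,.1118),3.158)"
```

```text
clock 15.7667 pos [0.5449 0.0977 0.112 ] yaw -3.104 tilt [ 0. -0. -1.] F [-1.1 -0.6  8.2] M [-0.11  0.27 -0.03] w 0.009 q7 0.79 
 GO [0.01 0.02 0.02] turn 0.021
```

That is light contact on the ledges: 8 N total, of which about 4 N is the stud spring. Now sweeping counter-clockwise with a light push.

Call:
{"method": "apply_moves", "body": {
  "steps": [
    [0,0,0.05,-0.04],
    [0,0,0.05,-0.08],
    [0,0,0.05,-0.12],
    [0,0,0.05,-0.16],
    [0,0,0.05,-0.2],
    [0,0,0.05,-0.24],
    [0,0,0.05,-0.28],
    [0,0,0.05,-0.32],
    [0,0,0.05,-0.36],
    [0,0,0.05,-0.36]
  ]
}}

```text
clock: 16.6
position: [0.5451, 0.0968, 0.1112]
tool_rot: [-3.141, -0.0, -2.743]
force: [0.5, -4.5, 4.5]
grip_width: 0.0089
```

```bash
python3 -c "
from h import *
go((.5448,.0979,.1118),3.158)"
```

```text
clock 16.6 pos [0.5451 0.0968 0.1112] yaw -2.743 tilt [ 0.    -0.001 -1.   ] F [ 0.5 -4.5  4.5] M [-1.16 -0.38  0.01] w 0.0089 q7 1.1 
 GO [-0.02  0.11 -0.06] turn 0.382
```

The force dropped to spring level while z went deeper, so the pin may be in the slot. I'll probe deeper gently.

Call:
{"method": "apply_moves", "body": {
  "steps": [
    [0,0,0.05,0],
    [0,0,0.1,0],
    [0,0,0.15,0],
    [0,0,0.2,0],
    [0,0,0.2,0],
    [0,0,0.2,0],
    [0,0,0.2,0],
    [0,0,0.2,0],
    [0,0,0.2,0],
    [0,0,0.2,0]
  ]
}}

```text
clock: 17.43
position: [0.545, 0.0969, 0.1093]
tool_rot: [-3.141, -0.0, -2.747]
force: [1.5, -6.5, 4.8]
grip_width: 0.0093
```

```bash
python3 -c "
from h import *
go((.5448,.0977,.1118),3.158)"
```

```text
clock 17.4333 pos [0.545  0.0969 0.1093] yaw -2.747 tilt [ 0.    -0.001 -1.   ] F [ 1.5 -6.5  4.8] M [-1.36 -0.29  0.01] w 0.0093 q7 1.09 
 GO [-0.01  0.08 -0.25] turn 0.379
```

It's in the slot: 2 mm deeper with no force rise. I'll relieve the side force (about 0.8 mm) and push on down.

Call:
{"method": "apply_moves", "body": {
  "steps": [
    [0,-0.04,0.05,0],
    [0,-0.08,0.1,0],
    [0,-0.08,0.2,0],
    [0,-0.08,0.3,0],
    [0,-0.08,0.4,0],
    [0,-0.08,0.5,0],
    [0,-0.08,0.6,0],
    [0,-0.08,0.7,0],
    [0,-0.08,0.75,0],
    [0,-0.08,0.75,0]
  ]
}}

```text
clock: 18.27
position: [0.5451, 0.0968, 0.1018]
tool_rot: [-3.141, -0.0, -2.746]
force: [-0.7, -3.2, 8.0]
grip_width: 0.0091
```

```bash
python3 -c "
from h import *
go((.5448,.0977,.1118),3.158)"
```

```text
clock 18.2667 pos [0.5451 0.0968 0.1018] yaw -2.746 tilt [-0. -0. -1.] F [-0.7 -3.2  8. ] M [-0.76  0.2   0.  ] w 0.0091 q7 1.09 
 GO [-0.   0.1 -1. ] turn 0.379
```

Call:
{"method": "apply_moves", "body": {
  "steps": [
    [0,-0.02,0.05,0],
    [0,-0.04,0.1,0],
    [0,-0.04,0.1,0],
    [0,-0.04,0.1,0],
    [0,-0.04,0.1,0.03],
    [0,-0.04,0.1,0.06],
    [0,-0.04,0.1,0.09],
    [0,-0.04,0.1,0.12],
    [0,-0.04,0.1,0.15],
    [0,-0.04,0.1,0.15]
  ]
}}

```text
clock: 19.1
position: [0.5451, 0.0971, 0.101]
tool_rot: [3.141, -0.0, -2.898]
force: [-2.4, 0.5, 8.3]
grip_width: 0.0087
```

```bash
python3 -c "
from h import *
go((.5448,.0977,.1118),3.158)"
```

```text
clock 19.1 pos [0.5451 0.0971 0.101 ] yaw -2.898 tilt [-0.  0. -1.] F [-2.4  0.5  8.3] M [ 0.06  0.66 -0.07] w 0.0087 q7 0.96 
 GO [ 0.01  0.06 -1.08] turn 0.227
```

Call:
{"method": "apply_moves", "body": {
  "steps": [
    [0,0,0.03,0.05],
    [0,0,0.03,0.1],
    [0,0,0.03,0.15],
    [0,0,0.03,0.2],
    [0,0,0.03,0.25],
    [0,0,0.03,0.3],
    [0,0,0.03,0.35],
    [0,0,0.03,0.4],
    [0,0,0.03,0.45],
    [0,0,0.03,0.45]
  ]
}}

```text
clock: 19.93
position: [0.5452, 0.0984, 0.1009]
tool_rot: [3.139, 0.0, 2.935]
force: [-3.4, 6.7, 8.3]
grip_width: 0.0094
```

```bash
python3 -c "
from h import *
go((.5448,.0977,.1118),3.158)"
```

```text
clock 19.9333 pos [0.5452 0.0984 0.1009] yaw 2.935 tilt [ 0.001  0.002 -1.   ] F [-3.4  6.7  8.3] M [1.44 0.7  0.03] w 0.0094 q7 0.57 
 GO [ 0.02 -0.07 -1.09] turn -0.223
```

It turns freely. The small side force comes from the wing being slightly off-centre in the grip, so I'll follow it with a +y shift while turning.

Call:
{"method": "apply_moves", "body": {
  "steps": [
    [0,0.05,0.02,0.02],
    [0,0.1,0.02,0.06],
    [0,0.14,0.02,0.11],
    [0,0.16,0.02,0.16],
    [0,0.17,0.02,0.21],
    [0,0.18,0.02,0.26],
    [0,0.19,0.02,0.31],
    [0,0.2,0.02,0.36],
    [0,0.22,0.02,0.4],
    [0,0.22,0.02,0.4]
  ]
}}

```text
clock: 20.77
position: [0.5458, 0.1, 0.1007]
tool_rot: [3.14, -0.0, 2.535]
force: [-2.0, 4.4, 8.8]
grip_width: 0.0091
```

```bash
python3 -c "
from h import *
go((.5448,.0977,.1118),3.158)"
```

```text
clock 20.7667 pos [0.5458 0.1    0.1007] yaw 2.535 tilt [ 0.001  0.001 -1.   ] F [-2.   4.4  8.8] M [0.89 0.49 0.03] w 0.0091 q7 0.24 
 GO [-0.05 -0.24 -1.11] turn -0.623
```

Call:
{"method": "apply_moves", "body": {
  "steps": [
    [0.01,0.04,0.01,0.02],
    [0.02,0.08,0.01,0.06],
    [0.03,0.1,0.01,0.11],
    [0.03,0.11,0.01,0.16],
    [0.03,0.12,0.01,0.21],
    [0.03,0.13,0.01,0.26],
    [0.04,0.14,0.01,0.31],
    [0.04,0.16,0.01,0.36],
    [0.04,0.17,0.01,0.4],
    [0.04,0.17,0.01,0.4]
  ]
}}

```text
clock: 21.6
position: [0.5468, 0.1013, 0.1007]
tool_rot: [3.14, -0.0, 2.135]
force: [0.5, 2.2, 8.6]
grip_width: 0.0091
```

```bash
python3 -c "
from h import *
go((.5448,.0977,.1118),3.158)"
```

```text
clock 21.6 pos [0.5468 0.1013 0.1007] yaw 2.135 tilt [ 0.001  0.001 -1.   ] F [0.5 2.2 8.6] M [ 0.37 -0.08 -0.03] w 0.0091 q7 -0.1 
 GO [-0.19 -0.36 -1.11] turn -1.023
```

Call:
{"method": "apply_moves", "body": {
  "steps": [
    [0.0,0.02,0,0.03],
    [0.02,0.03,0,0.06],
    [0.03,0.04,0,0.09],
    [0.04,0.05,0,0.12],
    [0.05,0.06,0,0.15],
    [0.06,0.06,0,0.17],
    [0.06,0.06,0,0.17],
    [0.06,0.06,0,0.17],
    [0.06,0.06,0,0.17],
    [0.06,0.06,0,0.17]
  ]
}}

```text
clock: 22.43
position: [0.5474, 0.1017, 0.1007]
tool_rot: [3.14, -0.0, 1.967]
force: [2.2, -0.2, 8.8]
grip_width: 0.0088
```

```bash
python3 -c "
from h import *
go((.5448,.0977,.1118),3.158)"
```

```text
clock 22.4333 pos [0.5474 0.1017 0.1007] yaw 1.967 tilt [ 0.002  0.001 -1.   ] F [ 2.2 -0.2  8.8] M [-0.06 -0.56 -0.04] w 0.0088 q7 -0.23 
 GO [-0.27 -0.39 -1.11] turn -1.191
```

Call:
{"method": "apply_moves", "body": {
  "steps": [
    [-0.01,0.03,0,0.02],
    [-0.02,0.06,0,0.04],
    [-0.02,0.06,0,0.06],
    [-0.02,0.06,0,0.08],
    [-0.02,0.06,0,0.1],
    [-0.02,0.06,0,0.12],
    [-0.02,0.06,0,0.12],
    [-0.02,0.06,0,0.12],
    [-0.02,0.06,0,0.12],
    [-0.02,0.06,0,0.12]
  ]
}}

```text
clock: 23.27
position: [0.5478, 0.1018, 0.1006]
tool_rot: [3.14, -0.0, 1.847]
force: [1.4, 0.6, 7.6]
grip_width: 0.009
```

```bash
python3 -c "
from h import *
go((.5448,.0977,.1118),3.158)"
```

```text
clock 23.2667 pos [0.5478 0.1018 0.1006] yaw 1.847 tilt [ 0.002  0.001 -1.   ] F [1.4 0.6 7.6] M [ 0.01 -0.41  0.06] w 0.009 q7 -0.33 
 GO [-0.31 -0.4  -1.12] turn -1.311
```

Call:
{"method": "apply_moves", "body": {
  "steps": [
    [0,0.02,0,0.02],
    [0,0.03,0,0.04],
    [0,0.03,0,0.06],
    [0,0.03,0,0.06],
    [0,0.03,0,0.06],
    [0,0.03,0,0.06],
    [0,0.03,0,0.06],
    [0,0.03,0,0.06],
    [0,0.03,0,0.06],
    [0,0.03,0,0.06]
  ]
}}

```text
clock: 24.1
position: [0.5481, 0.1019, 0.1006]
tool_rot: [3.14, -0.0, 1.787]
force: [1.6, -0.3, 7.3]
grip_width: 0.0092
```

```bash
python3 -c "
from h import *
go((.5448,.0977,.1118),3.158)"
```

```text
clock 24.1 pos [0.5481 0.1019 0.1006] yaw 1.787 tilt [ 0.002  0.001 -1.   ] F [ 1.6 -0.3  7.3] M [ 0.04 -0.36  0.14] w 0.0092 q7 -0.38 
 GO [-0.34 -0.41 -1.12] turn -1.371
```

Mz rises by about 0.1 over the last 0.06 rad, so the springy stop is reached, at yaw about 1.865 and some 5° into its spring. I'll ease back close to the stop and let the stud rise.

Call:
{"method": "apply_moves", "body": {
  "steps": [
    [0,0,0,-0.03],
    [0,0,0,-0.06],
    [0,0,0,-0.06],
    [0,0,-0.05,-0.06],
    [0,0,-0.1,-0.06],
    [0,0,-0.15,-0.06],
    [0,0,-0.2,-0.06],
    [0,0,-0.25,-0.06],
    [0,0,-0.3,-0.06],
    [0,0,-0.3,-0.06]
  ]
}}

```text
clock: 24.93
position: [0.5479, 0.1018, 0.1035]
tool_rot: [3.14, -0.0, 1.848]
force: [1.4, 0.2, 6.9]
grip_width: 0.0087
```

```bash
python3 -c "
from h import *
go((.5448,.0977,.1118),3.158)"
```

```text
clock 24.9333 pos [0.5479 0.1018 0.1035] yaw 1.848 tilt [ 0.001  0.001 -1.   ] F [1.4 0.2 6.9] M [ 0.25 -0.26  0.06] w 0.0087 q7 -0.33 
 GO [-0.31 -0.41 -0.83] turn -1.31
```

Call:
{"method": "apply_moves", "body": {
  "steps": [
    [0,0,-0.05,0],
    [0,0,-0.1,0],
    [0,0,-0.13,0],
    [0,0,-0.13,0],
    [0,0,-0.13,0],
    [0,0,-0.13,0],
    [0,0,-0.13,0],
    [0,0,-0.13,0],
    [0,0,-0.13,0],
    [0,0,-0.13,0]
  ]
}}

```text
clock: 25.77
position: [0.5479, 0.1018, 0.1048]
tool_rot: [3.14, -0.0, 1.848]
force: [0.6, 0.3, 6.7]
grip_width: 0.0095
```

```bash
python3 -c "
from h import *
go((.5448,.0977,.1118),3.158)"
```

```text
clock 25.7667 pos [0.5479 0.1018 0.1048] yaw 1.848 tilt [ 0.001  0.001 -1.   ] F [0.6 0.3 6.7] M [ 0.2  -0.27  0.04] w 0.0095 q7 -0.33 
 GO [-0.31 -0.41 -0.7 ] turn -1.31
```

Call:
{"method": "apply_moves", "body": {
  "steps": [
    [0,0,-0.03,0],
    [0,0,-0.06,0],
    [0,0,-0.09,0],
    [0,0,-0.1,0],
    [0,0,-0.1,0],
    [0,0,-0.1,0],
    [0,0,-0.1,0],
    [0,0,-0.1,0],
    [0,0,-0.1,0],
    [0,0,-0.1,0]
  ]
}}

```text
clock: 26.6
position: [0.5477, 0.1016, 0.1052]
tool_rot: [3.141, -0.001, 1.848]
force: [5.8, 2.5, -5.8]
grip_width: 0.0092
```

```bash
python3 -c "
from h import *
go((.5448,.0977,.1118),3.158)"
```

```text
clock 26.6 pos [0.5477 0.1016 0.1052] yaw 1.848 tilt [ 0.     0.001 -1.   ] F [ 5.8  2.5 -5.8] M [ 0.61 -1.33  0.07] w 0.0092 q7 -0.33 
 GO [-0.3  -0.39 -0.66] turn -1.31
```

The force reversed sharply at z = 0.105, so the notch has caught. I'll back off the pull, open, and retreat upward.

Call:
{"method": "apply_moves", "body": {
  "steps": [
    [0,0,0.04,0],
    [0,0,0.08,0],
    [0,0,0.08,0],
    [0,0,0.08,0],
    [0,0,0.08,0],
    [0,0,0.08,0],
    [0,0,0.08,0],
    [0,0,0.08,0],
    [0,0,0.08,0],
    [0,0,0.08,0]
  ],
  "claw": 0.6
}}

```text
clock: 27.43
position: [0.5475, 0.1013, 0.1047]
tool_rot: [3.142, 0.0, 1.849]
force: [-1.1, 0.3, 0.7]
grip_width: 0.0345
```

Call:
{"method": "apply_moves", "body": {
  "steps": [
    [0,0,-0.5,0],
    [0,0,-1.5,0],
    [0,0,-3,0],
    [0,0,-5,0],
    [0,0,-8,0],
    [0,0,-11,0],
    [0,0,-14,0],
    [0,0,-17,0],
    [0,0,-18,0],
    [0,0,-18,0]
  ]
}}

```text
clock: 28.27
position: [0.5484, 0.1017, 0.2882]
tool_rot: [3.137, 0.001, 1.849]
force: [0.1, -0.3, -1.0]
grip_width: 0.034
```

Call:
{"method": "apply_moves", "body": {
  "steps": [
    [2,3,0,0],
    [4,6,0,0],
    [5,9,0,0],
    [5,12,0,0],
    [5,15,0,0],
    [5,15,0,0],
    [5,15,0,0],
    [5,15,0,0],
    [5,15,0,0],
    [5,15,0,0]
  ]
}}

```text
clock: 29.1
position: [0.6775, 0.1902, 0.2852]
tool_rot: [3.141, 0.0, 1.849]
force: [-0.3, 0.4, -0.1]
grip_width: 0.0343
```

Run:
```python
from cov import *
go((.5448,.0977,.1118),3.158)
out=[]
for nm in('top','scene'):
    f,x=hold(nm,.070,(.5448,.098,.2935),8)
    big=cv2.resize(f['avg'].clip(0,255).astype(np.uint8),None,fx=6,fy=6,interpolation=cv2.INTER_CUBIC)[:,:,::-1].copy()
    u,v=(proj(f,[[.5448,.098,.1]])[0]*6).astype(int); out.append(big[v-250:v+250,u-200:u+200])
cv2.imwrite('pics/end.png',cv2.convertScaleAbs(np.hstack(out),alpha=1.2))
```

```text
clock 29.1 pos [0.6775 0.1902 0.2852] yaw 1.849 tilt [ 0. -0. -1.] F [-0.3  0.4 -0.1] M [ 0.03 -0.03 -0.04] w 0.0343 q7 -0.28 
 GO [ -5.25 -15.3   17.34] turn -1.309
top cover [0.5527 0.082  0.2984] -189.0
scene cover [0.5374 0.0936 0.2916] -179.5
```

View pics/end.png

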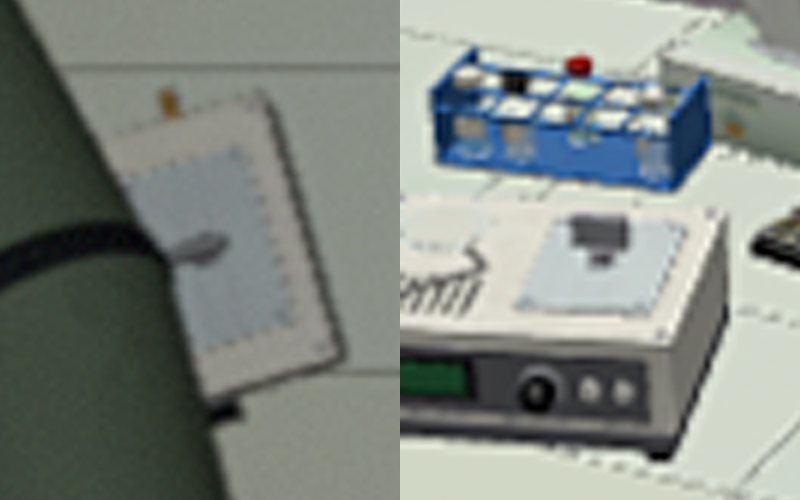

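The final picture shows the wing lying across the cover and the plate flat on the pump top, with the jaws clear. The abs-edge cover fits are unreliable here (arm occlusion, plate side face), so I'll check numerically with the blue-red channel and compare wing heights.

Run:
```python
from fit import *
f=avg('scene',10); A=f['avg']; br=gaussian_filter(A[:,:,2]-A[:,:,0],.5); g=A.mean(2)
best=None
for dx in(-.004,0,.004):
  for dy in(-.004,0,.004):
    def cost(x,d=.006):
        a,b=[smp(br,proj(f,rect(x[0],x[1],x[2]*10,.094,.114+s*d,.084+s*d))).reshape(4,-1).mean(1) for s in(1,-1)]
        return (a-b).sum()
    x=np.array([.5439+dx,.098+dy,.0294])
    r=minimize(cost,x,method='Nelder-Mead',options=dict(initial_simplex=x+np.vstack([np.zeros(3),np.eye(3)*[.003,.003,.004]]),xatol=1e-5))
    if best is None or r.fun<best.fun: best=r
print('cover signed',np.round(best.x*[1,1,10],4),best.fun,'at bay',cost(np.array([.5439,.098,.0294])))
yaw=1.85
for cx,cy in((.5439,.098),):
  res=[]
  for push in np.arange(0,.0141,.001):
    zc=.07+.054-push; c,s=np.cos(yaw),np.sin(yaw)
    pts=np.array([[cx+c*a-s*b,cy+s*a+c*b,zc+h] for a in np.linspace(-.018,.018,13) for b in(-.005,.005) for h in np.linspace(-.0115,.0115,9)])
    p=proj(f,pts); hull=cv2.convexHull((p*8).astype(np.float32).round().astype(np.int32))
    m=np.zeros((384*8,512*8),np.uint8); cv2.fillConvexPoly(m,hull,255); m=cv2.resize(m,(512,384),interpolation=cv2.INTER_AREA)/255.
    band=cv2.dilate(m,np.ones((5,5)))-m; band[band<.5]=0; top=band.copy(); cut=int(p[:,1].mean()); top[cut+1:]=0
    res.append((round(push,4),round((g*m).sum()/m.sum()-(g*top).sum()/top.sum(),1)))
  print(res)
```

```text
cover signed [0.5425 0.0969 0.3035] -40.27216409326254 at bay -39.51306397253928
[(np.float64(0.0), np.float64(-38.0)), (np.float64(0.001), np.float64(-43.3)), (np.float64(0.002), np.float64(-49.8)), (np.float64(0.003), np.float64(-55.9)), (np.float64(0.004), np.float64(-60.5)), (np.float64(0.005), np.float64(-63.7)), (np.float64(0.006), np.float64(-66.4)), (np.float64(0.007), np.float64(-68.5)), (np.float64(0.008), np.float64(-70.2)), (np.float64(0.009), np.float64(-73.0)), (np.float64(0.01), np.float64(-74.6)), (np.float64(0.011), np.float64(-75.8)), (np.float64(0.012), np.float64(-76.4)), (np.float64(0.013), np.float64(-77.1)), (np.float64(0.014), np.float64(-77.3))]
```

The cover fit sits on the bay to within image noise, and the wing height rules out the stud being up. The catch at z = 0.105 corresponds to about 8.5–9 mm of push, which is the notch. Handing in.

```bash
python3 -c "
from h import *
print(workorder.job_done()); print(telemetry.observe()['clock'])"
```

```text
the job is handed in; nothing more can be done
None
the job is handed in; nothing more can be done
```

The cover is back on the filter bay and its wing stud appears locked in the detent. I handed the job in at about 30 s on the robot's clock, and the system gave no verdict.

- **Placing:** I gripped the cover by its wing, lowered it into the bay, and let go once so it settled flat before gripping it again.
- **Finding the slot:** With a push of about 8 N on the tool, I swept the stud counter-clockwise. It dropped into the slot, and 2 mm deeper the force had not risen.
- **Locking:** I pushed the stud in about 12 to 13 mm and turned it clockwise until the springy stop showed in the torque (about 0.14 N m). I then eased it back up, and it caught sharply at about 8.5 to 9 mm, which matches the notch. I opened the gripper and backed clear.

**Last checks:**
- **Forces:** The highest vertical force I read on the tool was about 9 N, with side forces up to about 7 N while turning. I read forces only at the end of each move.
- **Wing:** The tool was within about 1° of the pump's y axis when it let go, and the last picture shows the wing across the cover.
- **Cover:** The scene camera puts it within about 1.8 mm and 0.6° of the bay centre.

**Checks that disagreed or were weak:**
- **First cover fits at the end:** They were 8 mm off (scene camera) and 18 mm off (top camera). I set them aside because the top view was blocked by the arm and the scene fit seemed to follow the plate's lower edge.
- **Wing height from the picture:** It rules out the stud being fully up but cannot measure the depth. The evidence for the notch is the force catch.
- **Other objects:** I saw no contact with any of them, but I did not measure their positions again.

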